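# Set the pivot pin and hold the offset lever over its fixture

### The job

Take the pivot pin from its sloping cradle and stand it upright in the fixture's socket, fully down, and let go of it. Then pick up the offset lever by its balance point and hold it level, right way up, over the fixture: hub bore centred over the pin and a few centimetres (2 to 5) clear above its top, small eye over the saddle. Finish still holding it there, not lowered or put down, and leave the loupe, the tin and the solder spool where they are.

Things in the scene. Friction and masses are not known exactly. Their poses are not given: they have to be found in the camera images.
- pin_mid (a point): middle of the plain round steel pivot pin, 12 mm diameter, 100 mm long, about 85 g, both ends alike. z runs along the pin, from its lower end to its upper end at the start. At the start it lies loose in the open V-cradle, leaning 40 degrees from the vertical, upper end towards the cradle's x; only its lower 50 mm lie in the V, the upper 50 mm stick out free for grasping. It lifts out of the V upward or along its axis
- cradle: fixed V-cradle in which the pin lies: base plate 90 x 60 x 10 mm with a sloping steel V-channel about 32 mm wide and 70 mm high on it. Origin: centre of the underside of the base plate, on the bench; x is the horizontal direction in which the channel rises; z up
- socket (a point): centre of the mouth of the fixture's pin socket: hole 15 mm wide with a 3 mm chamfer, 35 mm deep (flat floor 12 mm above the bench), in a 46 x 46 mm boss whose top is 47 mm above the bench. x points level to the saddle, z up. The seated pin's middle is 62 mm and its top 112 mm above the bench. The fixture is fixed: base plate 256 x 70 x 10 mm from 38 mm behind the socket centre to 218 mm before it along x
- saddle (a point): centre of the top of the fixture's saddle, 180 mm from the socket along the fixture's x, 47 mm above the bench, with two side cheeks 63 mm high and 34 mm apart; the small eye of the lever belongs over it
- lever_hub (a point): centre of the bored hub of the dark cast offset lever (half-way up the hub): hub 54 mm in diameter, 34 mm high, bore 26 mm right through. Lever axes: x from the hub to the small eye, z up. It lies flat on the bench, right way up, hub underside 17 mm below this point. Lever about 0.45 kg (can be 0.7 to 1.3 times that)
- lever_balance (a point): balance point (centre of mass along the lever, also when its mass differs), on the straight arm, 55 mm from the hub centre towards the small eye, 17 mm above the underside; same axes. The arm there is 16 mm wide (y) and 22 mm high (from 6 to 28 mm above the underside), with flat upright sides; grip across it
- lever_eye (a point): centre of the lever's small eye, 180 mm from the hub centre, 17 mm above the underside: 26 mm in diameter, 28 mm high
- loupe: bystander: small black loupe, 34 mm across, 26 mm high; origin under its centre
- tin: bystander: low round tin, 69 mm across, 25 mm high; origin under its centre
- spool: bystander: spool of solder lying flat, 51 mm across, 24 mm high; origin under its centre

How it is judged:
By the outcome, as a careful person would: the job done as asked, in the order asked, and still so for the second after the job is handed in, while the arm keeps its last pose, push and grip.
It also fails if it takes over 59 s, if anything falls off the work surface, if the arm or the gripper's body presses on something with over 40 N, if the wrist force passes 120 N, or if a joint passes its speed limit or range.

### The arm

A 6-joint arm with a two-finger parallel gripper is mounted at the origin on a cart in front of the work surface, level with it; the furniture and walls round the work are solid. World frame = base frame: x ahead of the robot, y to its left, z up, the work surface at z = 0. Lengths are in mm, angles in rad, forces in N, time in s.
With the tool pointing down it reaches from about 350 to 975 mm from the base axis. Payload 7.1 kg.
Tool frame: the origin (TCP) lies on the front face of the gripper's body, between the roots of the fingers; the fingertips stand 80 mm ahead of it and the grasp point (between the pads) lies 61 mm ahead of it (env.tips_ahead is the distance from the TCP to the fingertips, in mm); z points along the fingers, y is the direction in which the jaws open and shut (so a half turn about z gives the same grasp; the last joint's range is limited). The gripper opens to 88 mm and grips with 3 to 60 N. Pads are 20 mm wide; open, the fingers measure 115 mm over their backs; the gripper's body (75 mm by 178 mm) begins 61 mm behind the grasp point.
Start: joints at [-1.345, 0.423, 1.63, -0, 1.089, -0.019], TCP at [151.496, -606.345, 302.675] pointing down, gripper open.
Joint ranges: [-3, 3], [-0.9, 2.11], [0.09, 2.58], [-1.31, 4.45], [0.11, 2.69], [-2.54, 2.54]. Speed limits (rad/s): [2.39, 2.39, 3.01, 3.14, 3.14, 3.14].

### API

Orientations are given as a unit quaternion [x, y, z, w].
In Python, from station import env, set_gripper, viewer, workorder gives the robot as it stands. Calls block until the motion is done:
- env.reach(position, orientation): joint-space move of the TCP to a pose.
- env.move_l(position, rot=None, rate=150, f_stop=None): straight line of the TCP; rot=None keeps the orientation; rate is the mean speed in mm/s. With f_stop (N) it stops when the force on the tool has changed by that much, and returns True; else False.
- env.move_joints(angles): joint-space move.
- set_gripper(opening): finger opening in mm; the grip force is fixed at half the most; returns when the fingers have stopped.
- env.hold(seconds).
- env.ik(position, orientation): joint angles nearest the present ones, or None.
- env.read_state(): the state.
- viewer.camera(name): name is "scene" or "top" or "wrist"; returns the picture (480x640x3 uint8, blue, green, red); there is no depth.
- viewer.camera_params(name): a dict with "fx", "fy", "cx", "cy" (pixels), "pose" (4x4, takes a point from camera to world coordinates); the wrist camera has in their place "tool_from_camera" (4x4, takes a point from camera to tool coordinates, whose origin is the TCP and whose axes are the flange's). Camera axes: x right, y up, looking along -z (the intrinsics and any distortion apply to the point x, -y, -z); pixel columns grow to the right and rows downward; lengths in mm; the calibration is good to about 2 mm. A picture is of the moment at which its call begins: read the wrist's pose just before it. camera_params takes no time and is no camera call.
A pose or a line that the arm cannot do raises env.IKError and nothing moves.
- workorder.sign_off(): hands the job in, once; it reports no verdict.
The state is a dict: "time_s": time; "qpos": joint angles; "dq": joint speeds; "tau": joint torques, N m; "tool_pos": TCP position; "orientation": TCP orientation; "force": force on the tool from outside, world axes, zero at the start; "wrist_torque": the same for the moment, N m; "width": finger opening in mm.
Only numpy, scipy, OpenCV 4.12 (cv2) and the standard library are available. Lean on these libraries where they do the work, as an engineer would, in place of code of your own. Each camera call takes 0.05 s, during which the arm holds its last target.

## Working session

There is one attempt and no reset: what is moved stays moved. The work goes in short steps, each a Python script; the robot and the scene stay as the last script left them, time stands still between calls to the robot, and variables do not carry over. Pictures are saved under pics/ and viewed, and the job is handed in when it is done.

```bash
ls; mkdir -p pics; python3 - <<'E'
from station import env, set_gripper, viewer, workorder
import cv2
for n in ("scene","top","wrist"):
    im=viewer.camera(n); cv2.imwrite(f"pics/{n}0.png",im); print(n,viewer.camera_params(n))
print(env.read_state())
E
```

```text
pics
scene {'fx': 595.0216295064412, 'fy': 595.0216295064412, 'cx': 322.8864056722433, 'cy': 238.20155009351814, 'pose': array([[-7.15703788e-01,  2.84365786e-01, -6.37890420e-01,
        -2.61716104e+02],
       [-6.98324546e-01, -2.77603437e-01,  6.59756895e-01,
         8.69393769e+02],
       [ 1.05317152e-02,  9.17645047e-01,  3.97261440e-01,
         6.01088838e+02],
       [ 0.00000000e+00,  0.00000000e+00,  0.00000000e+00,
         1.00000000e+00]])}
top {'fx': 439.71343564353424, 'fy': 439.71343564353424, 'cx': 322.793233835034, 'cy': 233.70280699284532, 'pose': array([[ 2.73566116e-02,  9.87154612e-01, -1.57408347e-01,
         4.05805899e+02],
       [-9.99230763e-01,  2.25784711e-02, -3.20639037e-02,
        -2.82710523e+01],
       [-2.80979906e-02,  1.58164423e-01,  9.87012927e-01,
         9.94676198e+02],
       [ 0.00000000e+00,  0.00000000e+00,  0.00000000e+00,
         1.00000000e+00]])}
wrist {'fx': 391.81007824115966, 'fy': 391.81007824115966, 'cx': 325.2891562152381, 'cy': 240.8728819103254, 'tool_from_camera': array([[ 3.31343183e-04,  9.59965042e-01,  2.801196
[... 289 characters left out ...]
}
{'time_s': 0.15, 'qpos': array([-1.34500855e+00,  4.23684803e-01,  1.63048294e+00, -2.45134409e-05,
        1.08859757e+00, -1.89813942e-02]), 'dq': array([ 1.35072904e-03, -8.44518187e-04, -1.56536071e-03,  1.00771792e-03,
       -1.16437566e-03, -2.69801102e-05]), 'tau': array([ 9.89392756e-04, -5.44985569e+01, -2.73919970e+01,  6.44080318e-02,
        2.04236613e-02, -4.11146846e-05]), 'tool_pos': array([ 151.41612207, -606.04511542,  302.08041867]), 'orientation': array([ 9.92519484e-01,  1.22084928e-01, -7.13182695e-05, -5.82077701e-04]), 'force': array([-0.3692497 ,  0.00904966, -0.10030023]), 'wrist_torque': array([-0.03925288, -0.00105877,  0.02490822]), 'width': 87.99300160162906}
```

View pics/scene0.png

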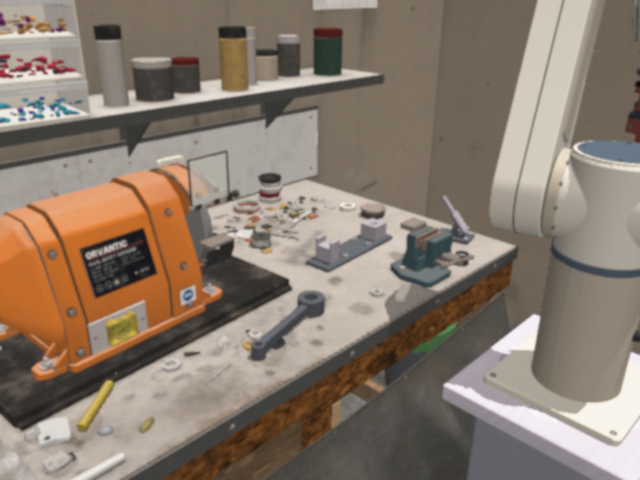

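View pics/top0.png

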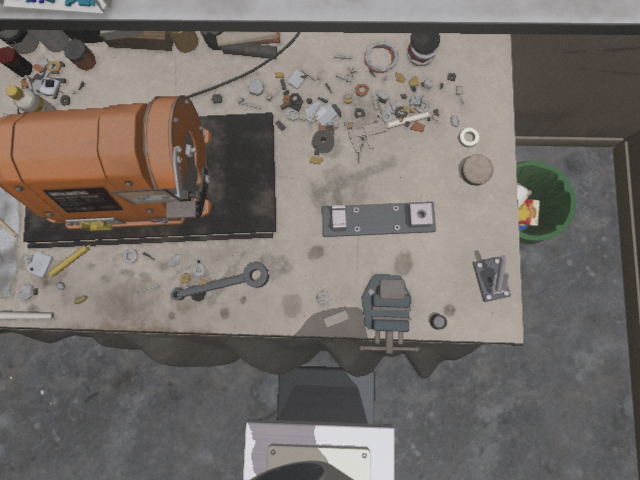

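View pics/wrist0.png

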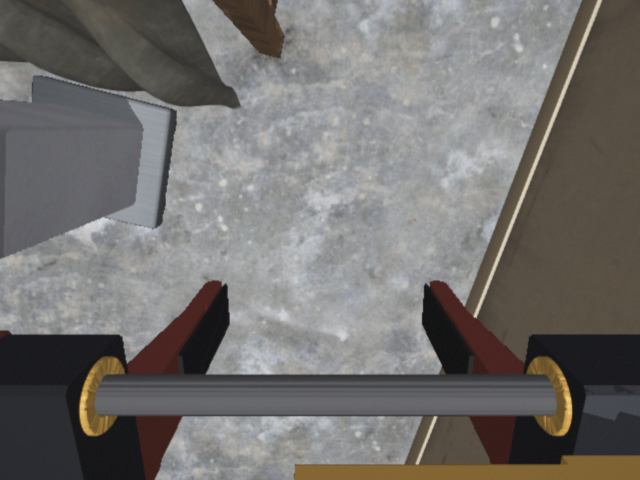

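The top view shows the socket boss at about (421,213), the saddle at (338,216), the lever hub at (256,274), the eye at (179,294), and the cradle with the pin at (491,278). The loupe is at (439,321), the tin at (477,169) and the spool at (322,140). There is a vise at (387,305). I'll zoom in on these next.

```bash
cat > h.py <<'E'
import numpy as np, cv2
from scipy.spatial.transform import Rotation as R
from station import env, set_gripper, viewer, workorder
def cam(n, st=None):
    p=viewer.camera_params(n)
    if 'pose' in p: T=p['pose']
    else:
        st=st or env.read_state(); B=np.eye(4); B[:3,:3]=R.from_quat(st['orientation']).as_matrix(); B[:3,3]=st['tool_pos']
        T=B@p['tool_from_camera']
    return p,T
def ray(n,u,v,st=None):
    p,T=cam(n,st); d=T[:3,:3]@np.array([(u-p['cx'])/p['fx'],-(v-p['cy'])/p['fy'],-1.]); return T[:3,3],d/np.linalg.norm(d)
def onz(n,u,v,z,st=None):
    o,d=ray(n,u,v,st); return o+d*(z-o[2])/d[2]
def proj(n,X,st=None):
    p,T=cam(n,st); c=T[:3,:3].T@(np.asarray(X,float)-T[:3,3]); return np.array([p['cx']+p['fx']*c[0]/-c[2], p['cy']-p['fy']*c[1]/-c[2]])
def tri(rs):
    A=0;b=0
    for o,d in rs:
        M=np.eye(3)-np.outer(d,d); A=A+M; b=b+M@o
    X=np.linalg.solve(A,b); return X,[float(np.linalg.norm((np.eye(3)-np.outer(d,d))@(X-o))) for o,d in rs]
def crop(im,x0,y0,x1,y1,s,name):
    c=cv2.resize(im[y0:y1,x0:x1],None,fx=s,fy=s,interpolation=cv2.INTER_CUBIC); cv2.imwrite(name,c)
E
python3 - <<'E'
from h import *
t=cv2.imread('pics/top0.png'); s=cv2.imread('pics/scene0.png')
crop(t,310,180,530,345,3.6,'pics/t_a.png'); crop(t,160,250,290,310,6,'pics/t_b.png'); crop(s,300,180,500,300,4,'pics/s_a.png')
for n,u,v,z in [('socket',421,213,47),('saddle',338,216,47),('hub',256,274,34),('eye',179,294,31),('cradle',491,278,10),('loupe',439,321,26),('tin',477,169,25),('spool',322,140,24)]:
    print(n,onz('top',u,v,z).round(1))
E
```

```text
socket [ 607.7 -211.    47. ]
saddle [597.1 -29.8  47. ]
hub [466.3 146.8  34. ]
eye [418.4 314.7  31. ]
cradle [ 472.3 -370.6   10. ]
loupe [ 376.2 -251.6   26. ]
tin [ 716.8 -342.    25. ]
spool [780.2  11.1  24. ]
```

View pics/t_a.png

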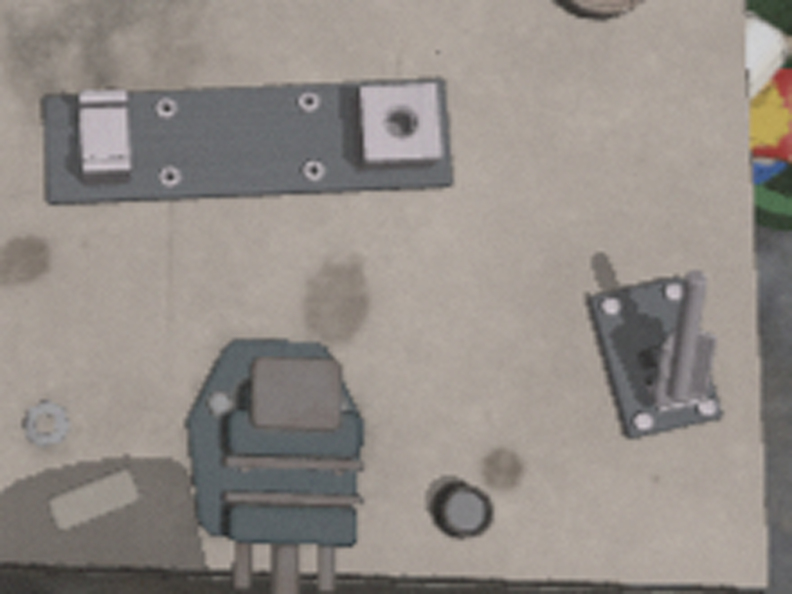

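View pics/t_b.png

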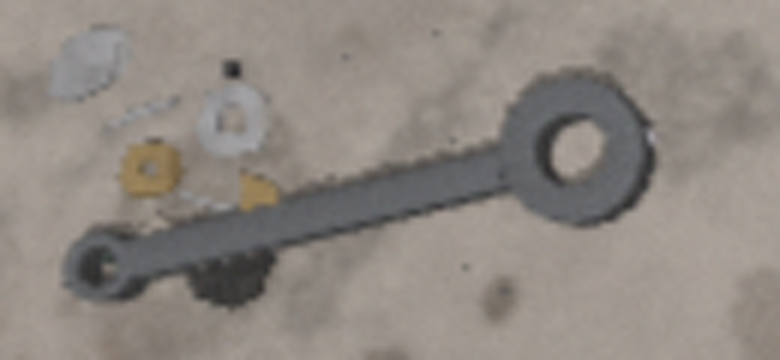

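View pics/s_a.png

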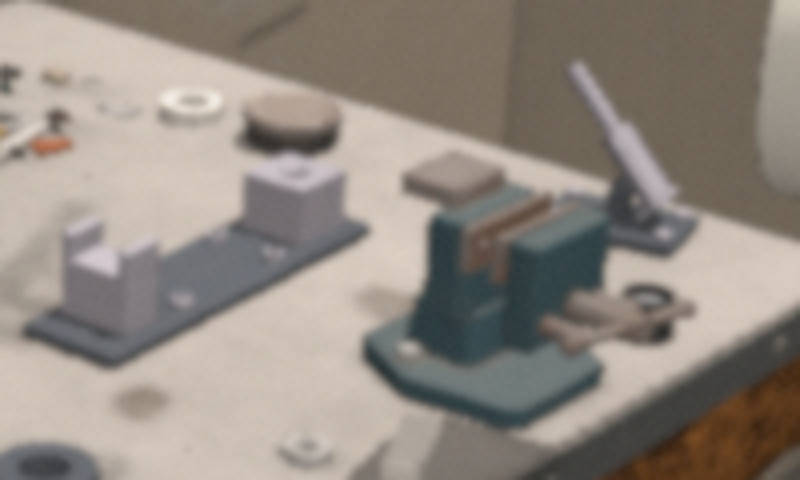

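The crops show the cradle plate corners, the pin pointing roughly towards world +x, and both the socket hole and the saddle. I'll take one wrist view over the cradle and socket to refine these.

```bash
python3 - <<'E'
from h import *
def q(xd): # tool down, tool x along xd
    x=np.array([*xd,0.]);x/=np.linalg.norm(x);z=np.array([0,0,-1.]);return R.from_matrix(np.stack([x,np.cross(z,x),z],1)).as_quat()
env.reach([505,-290,300],q([1,0]))
env.hold(0.3)
st=env.read_state(); im=viewer.camera('wrist'); cv2.imwrite('pics/w1.png',im)
import pickle; pickle.dump(st,open('st1.pkl','wb')); print(st['time_s'],st['tool_pos'],st['orientation'])
for n,X in [('socket',[608,-211,47]),('cradle',[472,-370,0])]: print(n,proj('wrist',X,st))
E
```

```text
2.1833 [ 504.75852711 -290.49493574  299.99492547] [ 9.99999910e-01 -4.24704063e-04  9.30407199e-06  1.42611315e-05]
socket [225.25797054  91.54486585]
cradle [403.55763901 238.93786306]
```

View pics/w1.png

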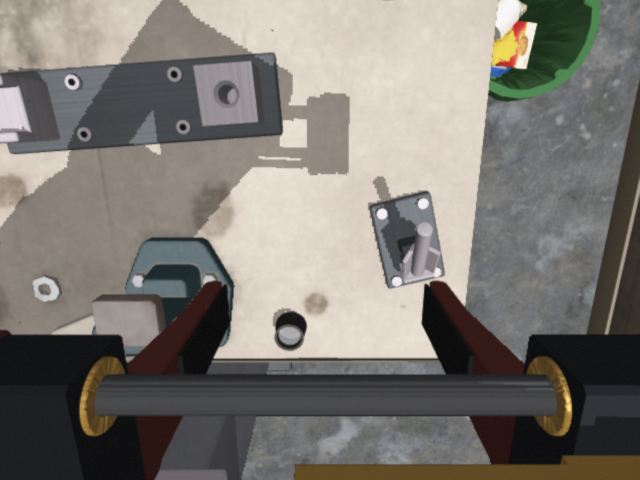

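```bash
python3 - <<'E'
from h import *
w=cv2.imread('pics/w1.png')
crop(w,350,170,470,300,4.6,'pics/w1a.png'); crop(w,0,45,300,160,2.66,'pics/w1b.png')
t=cv2.imread('pics/top0.png');crop(t,465,245,525,305,9,'pics/t_c.png'); s=cv2.imread('pics/scene0.png');crop(s,430,185,485,250,9,'pics/s_c.png')
E
```

```text
(no output)
```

View pics/w1a.png

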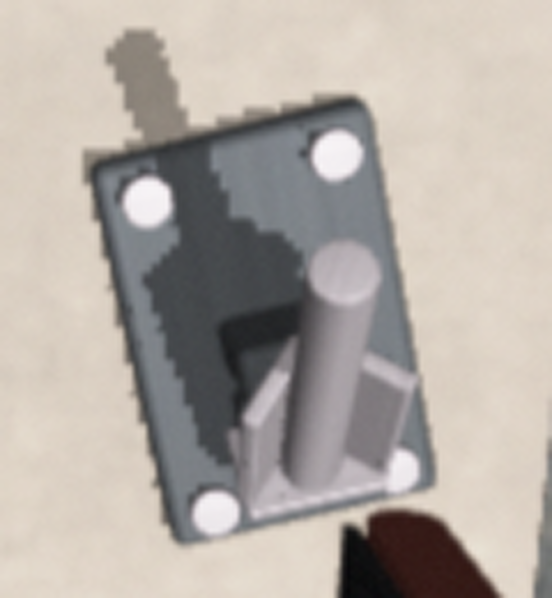

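View pics/w1b.png

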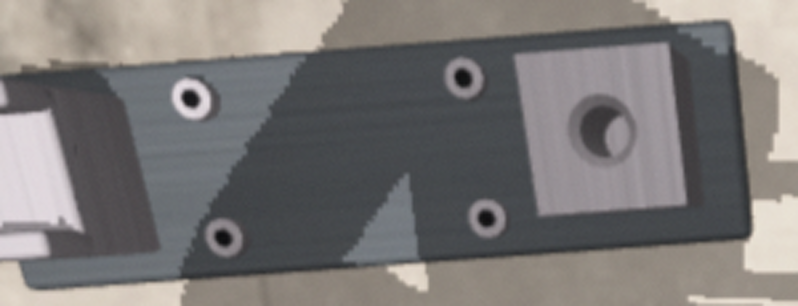

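View pics/t_c.png

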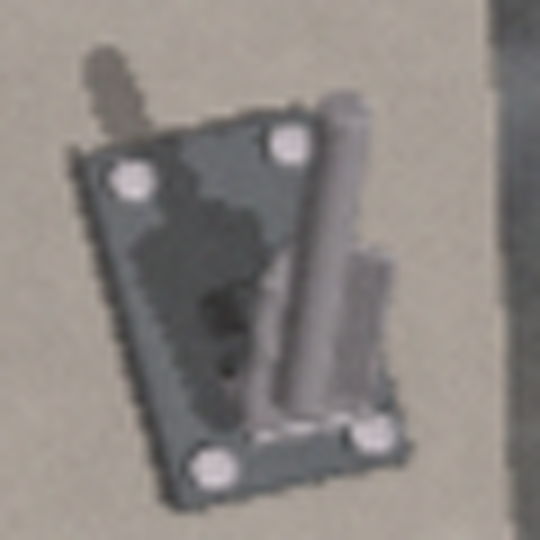

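View pics/s_c.png

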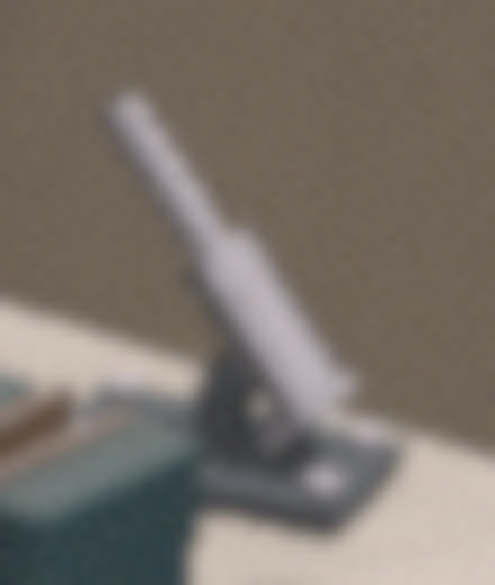

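The zoomed views show the pin's top end disc at wrist (424.8,229.3), top (503.3,257.0) and scene (444.2,196.7). The cradle screws and the socket hole are also clear. Next I'll triangulate these.

```bash
cat > m1.py <<'E'
from h import *; import pickle
st=pickle.load(open('st1.pkl','rb'))
W=lambda x,y:(x/4.6+350,y/4.6+170); T=lambda x,y:(x/9+465,y/9+245); S=lambda x,y:(x/9+430,y/9+185)
def t3(w,t,s=None):
    rs=[ray('wrist',*w,st),ray('top',*t)]
    if s: rs.append(ray('scene',*s))
    return tri(rs)
print('pintop',t3(W(344,273),T(345,108)),t3(W(344,273),T(345,108),S(128,105)))
print('pinbot',t3(W(315,483),T(303,408)))
sw=[W(147,202),W(337,155),W(403,470),W(215,513)]; tw=[T(133,181),T(290,146),T(372,432),T(213,467)]
for a,b in zip(sw,tw): print('screw',tri([ray('wrist',*a,st),ray('top',*b)]))
P=np.array([onz('wrist',*a,13,st) for a in sw]); Q=np.array([onz('top',*a,13) for a in tw])
for M in (P,Q):
    d=(M[0]+M[1]-M[2]-M[3]); print('cradle c',M.mean(0),'xdir',d/np.linalg.norm(d),np.degrees(np.arctan2(d[1],d[0])))
# fixture
FW=lambda x,y:(x/2.66,y/2.66+45); FT=lambda x,y:(x/3.6+310,y/3.6+180)
print('sock w',onz('wrist',*FW(602,131),47,st)); print('sock t',onz('top',*FT(402,122),47), tri([ray('wrist',*FW(602,131),st),ray('top',*FT(402,122))]))
for n,c,f in (('w',[(515,55),(669,43),(688,206),(538,215)],lambda p:onz('wrist',*FW(*p),47,st)),('t',[(361,84),(440,84),(441,160),(363,162)],lambda p:onz('top',*FT(*p),47))):
    M=np.array([f(p) for p in c]); print('boss',n,M.mean(0),[np.linalg.norm(M[i]-M[i-1]).round(1) for i in range(4)])
M=np.array([onz('top',*FT(*p),10) for p in [(42,97),(445,79),(453,185),(50,203)]]); print('plate',M.mean(0),[np.linalg.norm(M[i]-M[i-1]).round(1) for i in range(4)])
d=M[0]+M[3]-M[1]-M[2]; print('fix xdir',np.degrees(np.arctan2(d[1],d[0])))
a=[FW(190,98),FW(463,77),FW(486,217),FW(224,237)]; b=[FT(167,107),FT(309,101),FT(314,170),FT(170,176)]
for M in (np.array([onz('wrist',*p,11,st) for p in a]),np.array([onz('top',*p,11) for p in b])):
    d=M[0]+M[3]-M[1]-M[2]; print('screws',M.mean(0),'dir',np.degrees(np.arctan2(d[1],d[0])))
M=np.array([onz('top',*FT(*p),47) for p in [(80,105),(129,104),(130,158),(83,160)]]); print('saddle',M.mean(0))
E
python3 m1.py
```

```text
pintop (array([ 508.82975137, -363.77470662,  103.53380051]), [0.26399647487337224, 0.2639964748733082]) (array([ 508.28772692, -364.24322388,  103.37225072]), [0.852565755597351, 0.515900516871281, 1.29346469329223])
pinbot (array([ 444.75474356, -379.64521289,   29.83290951]), [0.4116241596488355, 0.4116241596487581])
screw (array([ 500.22906403, -345.77194254,   12.06375461]), [0.5008394553416988, 0.500839455341721])
screw (array([ 509.90715143, -385.17892349,   10.04356804]), [0.32376811868335764, 0.3237681186834572])
screw (array([ 440.16852257, -403.52272031,   10.11538333]), [0.6560839091153922, 0.6560839091153939])
screw (array([ 430.7712819 , -363.16938863,   12.51116189]), [0.19669311285166277, 0.19669311285159066])
cradle c [ 470.85490593 -373.87482268   13.        ] xdir [0.96660622 0.25626629 0.        ] 14.848631737390267
cradle c [ 470.07005594 -373.8243027    13.        ] xdir [0.97025091 0.24210159 0.        ] 14.010610938995663
sock w [ 605.97231496 -211.70018668   47.        ]
sock t [ 605.72025875 -212.39020277   47.        ] (array([ 605.66392332, -212.07897478,   48.29178435]), [0.22203181243458575, 0.22203181243474537])
boss w [ 605.85900364 -211.87819886   47.        ] [np.float64(45.4), np.float64(45.7), np.float64(46.0), np.float64(46.3)]
boss t [ 605.49355098 -211.91871702   47.        ] [np.float64(48.3), np.float64(47.9), np.float64(47.0), np.float64(46.9)]
plate [ 599.35683447 -122.19530901   10.        ] [np.float64(68.5), np.float64(255.4), np.float64(68.1), np.float64(252.6)]
fix xdir 93.86532327998734
screws [ 600.03389619 -114.94401059   11.        ] dir 94.07795974161449
screws [ 600.5764985  -117.68263922   11.        ] dir 93.7057294079146
saddle [595.82679104 -32.68468313  47.        ]
```

The measurements agree to within about 1 mm:

| Item | Measured |
|---|---|
| Pin axis | Matches 40° and a cradle yaw of about 14.4° |
| Boss | 46 mm square |
| Plate | About 255 mm long |
| Socket | (605.8, -212, 47) |
| Fixture yaw | 93.9° |

Next is a feasibility check of the pick and insert poses.

```bash
cat >> h.py <<'E'
CY=np.radians(14.4); AX=np.array([np.sin(np.radians(40))*np.cos(CY),np.sin(np.radians(40))*np.sin(CY),np.cos(np.radians(40))])
PTOP=np.array([508.7,-363.9,103.5]); PBOT=PTOP-100*AX; SOCK=np.array([605.8,-212.0,47.]); FY=np.radians(93.9)
SADD=SOCK+180*np.array([np.cos(FY),np.sin(FY),0])
def tq(yaw,tilt): # tool tilt rad: tool z=(sin tilt * h, -cos tilt); tool x forward along h
    h=np.array([np.cos(yaw),np.sin(yaw),0]);k=np.array([0,0,1.])
    z=np.sin(tilt)*h-np.cos(tilt)*k; x=np.cos(tilt)*h+np.sin(tilt)*k
    return R.from_matrix(np.stack([x,np.cross(z,x),z],1))
def tcp(g,rot,ahead=61): return np.asarray(g)-ahead*rot.as_matrix()[:,2]
E
python3 - <<'E'
from h import *
for a in (20,30,40):
    r0=tq(CY,-np.radians(40-a)); g=PBOT+80*AX
    for d in (0,80): print(a,'pick',d,g.round(1),env.ik(tcp(g,r0)-d*r0.as_matrix()[:,2],r0.as_quat()), env.ik(tcp(g,r0)+60*AX,r0.as_quat()))
    for yaw in (14.4,-20,0):
        r1=tq(np.radians(yaw),np.radians(a)); g1=np.array([*SOCK[:2],12+80.]); print(yaw,'ins',[env.ik(tcp(g1+[0,0,z],r1),r1.as_quat()) for z in (0,60)])
E
```

```text
20 pick 0 [ 496.2 -367.1   88.2] [-0.54134029  0.71449526  1.57147723 -0.27393923  1.12081517  0.93083956] [-0.50275452  0.68872093  1.48806894 -0.25069655  1.23415214  0.93206363]
20 pick 80 [ 496.2 -367.1   88.2] [-0.51365032  0.64258364  1.49767882 -0.25082211  1.26728761  0.9132613 ] [-0.50275452  0.68872093  1.48806894 -0.25069655  1.23415214  0.93206363]
14.4 ins [array([-0.45611095,  0.57577643,  1.86107955,  0.49602668,  0.48592725,
        0.44760526]), array([-0.45611095,  0.47889766,  1.84125195,  0.41035763,  0.59097158,
        0.54723481])]
-20 ins [array([-0.35629208,  0.55609055,  1.9045324 ,  0.0075846 ,  0.33192111,
        1.55683524]), array([-0.35629208,  0.4556431 ,  1.88427485,  0.0056514 ,  0.45262352,
        1.55892355])]
0 ins [array([-0.41815511,  0.56270199,  1.8899144 ,  0.37182599,  0.39225346,
        0.82937833]), array([-0.41815511,  0.4634871 ,  1.86980774,  0.29106398,  0.50518674,
        0.91886006])]
30 pick 0 [ 496.2 -367.1   88.2] [-0.59494632  0.65704113  1.65265442 -0.1600495   0.95431579  0.82519118] [-0.55225027  0.62706609  1.57287255 -0.
[... 982 characters left out ...]
 [-6.56185187e-01  5.00627285e-01  1.69807900e+00 -4.44089210e-16
  9.42886372e-01  6.63283728e-01] [-6.08823868e-01  5.77692484e-01  1.65552810e+00 -4.44089210e-16
  9.08372066e-01  7.10645046e-01]
14.4 ins [array([-0.57047745,  0.61064095,  2.00966989,  1.56667339,  0.49015902,
       -0.6845058 ]), array([-0.57047745,  0.49353329,  2.00123144,  1.33642456,  0.50521363,
       -0.42281651])]
-20 ins [array([-0.35768078,  0.58000755,  2.10063837,  3.11802776,  0.23723012,
       -1.55449068]), None]
0 ins [array([-0.49377659,  0.59017301,  2.06955946,  2.01916355,  0.34486349,
       -0.86360214]), array([-0.49377659,  0.46602118,  2.060751  ,  1.63796481,  0.31029626,
       -0.46161023])]
```

```bash
python3 - <<'E'
from h import *
r0=tq(CY,-np.radians(20)); g=PBOT+80*AX; z=r0.as_matrix()[:,2]
env.reach(tcp(g,r0)-80*z,r0.as_quat())
print(env.move_l(tcp(g,r0),r0.as_quat(),rate=100,f_stop=15))
print(env.read_state()['tool_pos'],tcp(g,r0))
set_gripper(0); st=env.read_state(); print(st['time_s'],st['width'],st['force'])
cv2.imwrite('pics/w2.png',viewer.camera('wrist'));cv2.imwrite('pics/s2.png',viewer.camera('scene'))
E
```

```text
False
[ 516.95162772 -362.10459015  146.12037439] [ 516.45590695 -361.90862156  145.50036101]
4.8417 11.023506270153195 [-0.65538627  1.7114017   1.73748815]
```

View pics/w2.png

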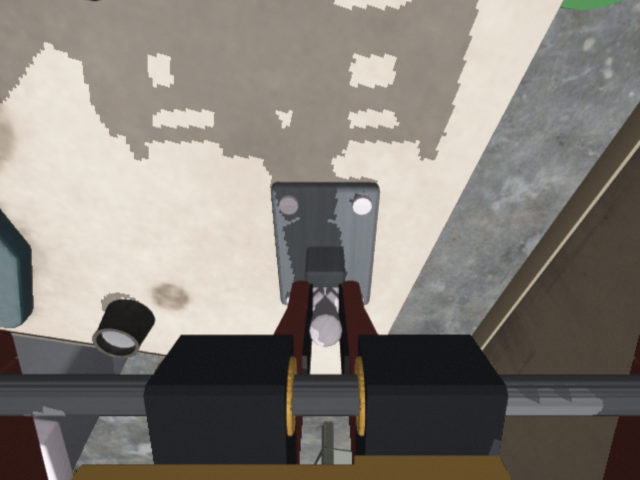

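View pics/s2.png

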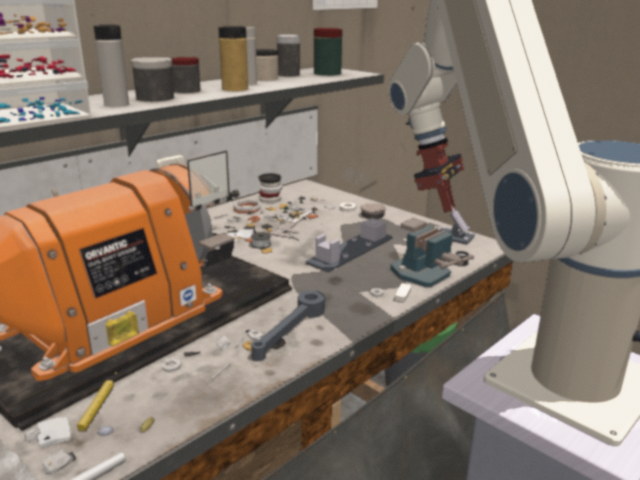

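The gripper closed to 11 mm, with the pin centred between the fingers at wrist (325,330). I'll lift it along its axis and take it above the socket.

```bash
python3 - <<'E'
from h import *; import pickle
r0=tq(CY,-np.radians(20)); g=PBOT+80*AX
env.move_l(tcp(g+90*AX,r0),r0.as_quat(),rate=120)
r1=tq(CY,np.radians(20)); g1=SOCK+[0,0,25+80.]
env.reach(tcp(g1+[0,0,10],r1),r1.as_quat()); env.move_l(tcp(g1,r1),r1.as_quat(),rate=60); env.hold(.3)
st=env.read_state(); im=viewer.camera('wrist'); pickle.dump(st,open('st3.pkl','wb')); print(st['time_s'],st['width'],st['force'],st['tool_pos'],tcp(g1,r1))
cv2.imwrite('pics/w3.png',im);cv2.imwrite('pics/s3.png',viewer.camera('scene'));cv2.imwrite('pics/t3.png',viewer.camera('top'))
print('sock w',proj('wrist',SOCK,st),'bot',proj('wrist',SOCK+[0,0,25],st)); print('s',proj('scene',SOCK),proj('scene',SOCK+[0,0,25]))
w=cv2.imread('pics/w3.png');s=cv2.imread('pics/s3.png');t=cv2.imread('pics/t3.png')
crop(s,330,150,430,250,6,'pics/s3c.png'); crop(t,370,165,470,265,6,'pics/t3c.png')
E
```

```text
7.15 11.231353848538847 [ 0.6557657   0.12028372 -1.17720769] [ 585.68879156 -217.24224668  209.39062771] [ 585.59222795 -217.188474    209.32124987]
sock w [324.99871612 300.57023547] bot [325.01960221 304.1517809 ]
s [374.28459131 222.82190048] [374.73626168 213.4766145 ]
```

View pics/w3.png

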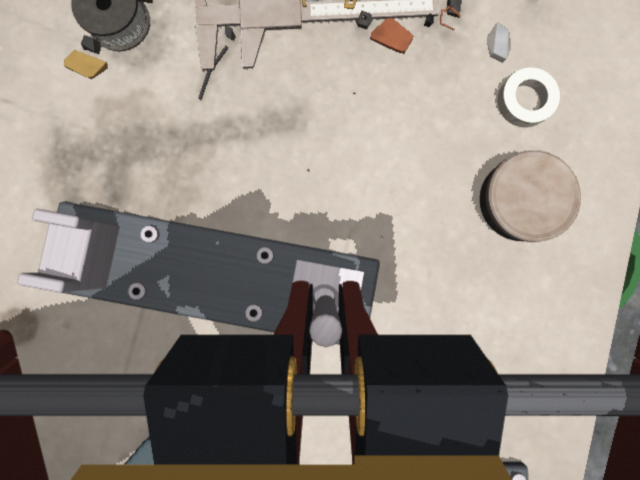

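View pics/s3c.png

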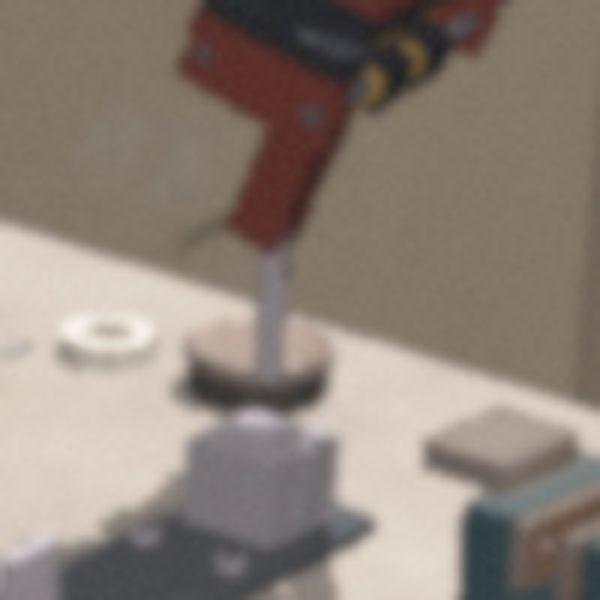

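View pics/t3c.png

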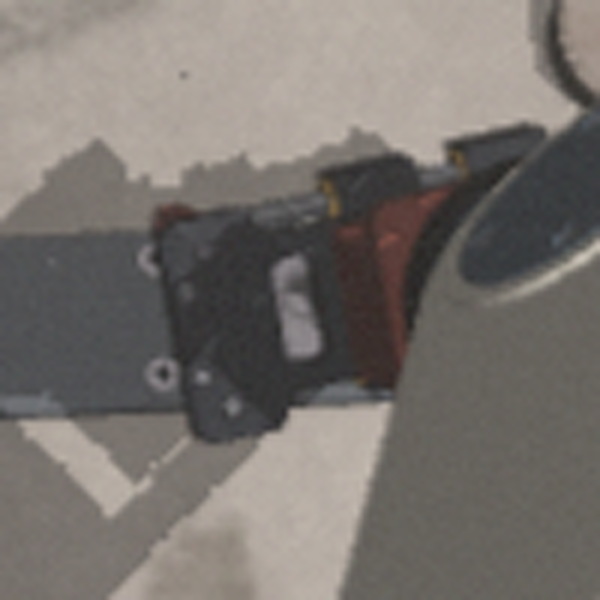

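In the scene view the pin's lower end is at (374.7,213.3), against a predicted (374.7,213.5). The wrist view shows the top end in the same place as before, so it hasn't slipped. I'll lower it with a force stop.

```bash
python3 - <<'E'
from h import *
print([proj('scene',SOCK+[0,0,25+k]) for k in (0,45)])
r1=tq(CY,np.radians(20)); g1=SOCK+[0,0,25+80.]
for dz,rate in ((-27,60),(-62,30)):
    hit=env.move_l(tcp(g1+[0,0,dz],r1),r1.as_quat(),rate=rate,f_stop=10); st=env.read_state()
    print(hit,st['time_s'],st['width'],st['force'].round(2),st['tool_pos']-tcp(SOCK+[0,0,-35+80],r1))
    if hit: break
cv2.imwrite('pics/w4.png',viewer.camera('wrist'));s=viewer.camera('scene');crop(s,330,150,430,250,6,'pics/s4c.png')
E
```

```text
[array([374.73626168, 213.4766145 ]), array([375.56476256, 196.33451673])]
False 7.9 11.780234705149704 [-0.13  0.04 -1.67] [-0.10431629  0.06052062 32.54815488]
True 9.025 11.711651955779448 [-2.13  0.31  6.55] [ 0.03266145  0.07370064 -1.43214357]
```

View pics/w4.png

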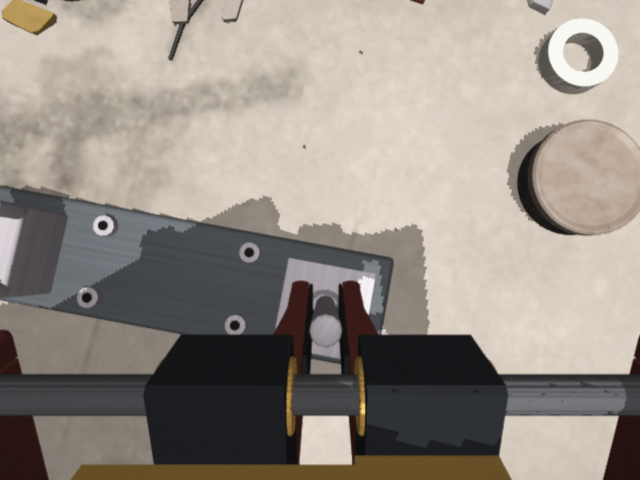

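View pics/s4c.png

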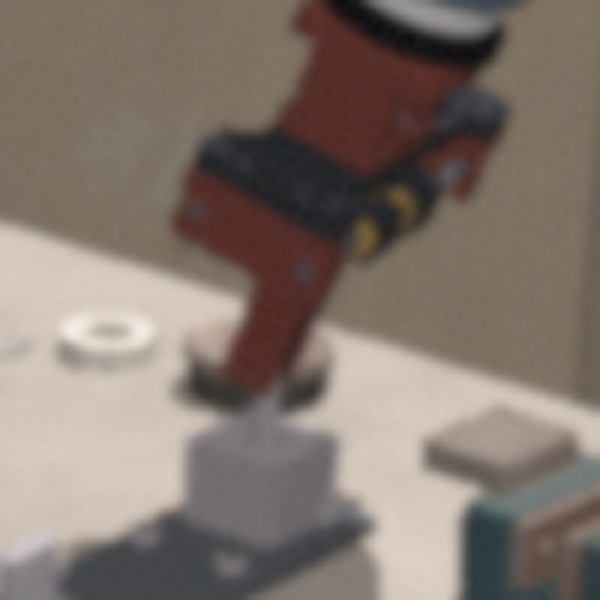

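The pin went in and stopped on the floor at the expected depth: 1.4 mm past nominal, with about 8 N of contact. I'll release it, back off and check.

```bash
python3 - <<'E'
from h import *; import pickle
set_gripper(60)
r1=tq(CY,np.radians(20)); z=r1.as_matrix()[:,2]; p=env.read_state()['tool_pos']
env.move_l(p-110*z,r1.as_quat(),rate=150); env.hold(.2)
st=env.read_state(); im=viewer.camera('wrist'); pickle.dump(st,open('st5.pkl','wb')); print(st['time_s'],st['force'])
s=viewer.camera('scene'); cv2.imwrite('pics/w5.png',im); cv2.imwrite('pics/s5.png',s); crop(s,330,150,430,250,6,'pics/s5c.png')
top=SOCK+[0,0,65]; print(proj('wrist',top,st),proj('wrist',SOCK,st),proj('scene',top),proj('scene',SOCK))
E
```

```text
11.0917 [-0.2729744   0.40749911  0.06863968]
[326.68454731 241.06227992] [326.39175256 246.35093651] [375.47170576 198.25990845] [374.28459131 222.82190048]
```

View pics/w5.png

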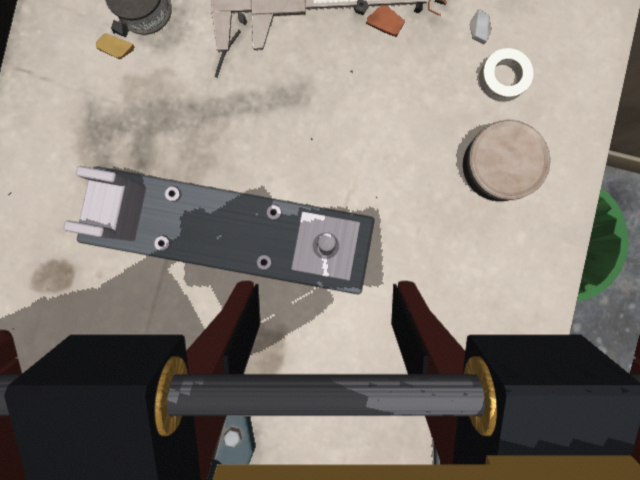

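View pics/s5c.png

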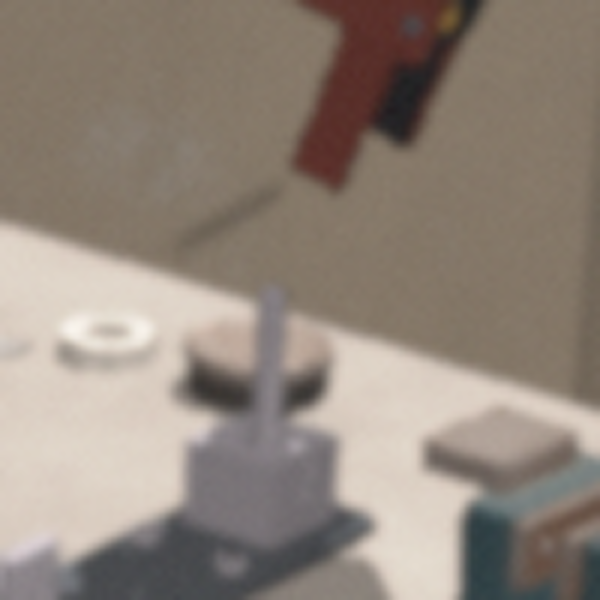

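The pin stands upright and fully seated. Its top in the scene view is at (375,198), against a predicted (375.5,198.3). I'll look at the lever next.

```bash
python3 - <<'E'
from h import *; import pickle
print('grinder mat edge',[onz('top',u,v,0).round(0) for u,v in ((275,235),(30,245))])
r=tq(0,0); p=env.read_state()['tool_pos']
env.reach([400,200,300],r.as_quat()); env.hold(.2)
st=env.read_state(); im=viewer.camera('wrist'); pickle.dump(st,open('st6.pkl','wb')); print(st['time_s'],st['qpos'])
cv2.imwrite('pics/w6.png',im)
E
```

```text
grinder mat edge [array([559., 114.,   0.]), array([522., 685.,   0.])]
13.0583 [4.35734009e-01 1.63130620e-01 2.00978065e+00 2.10056519e-05
 9.68876333e-01 2.00760394e+00]
```

View pics/w6.png

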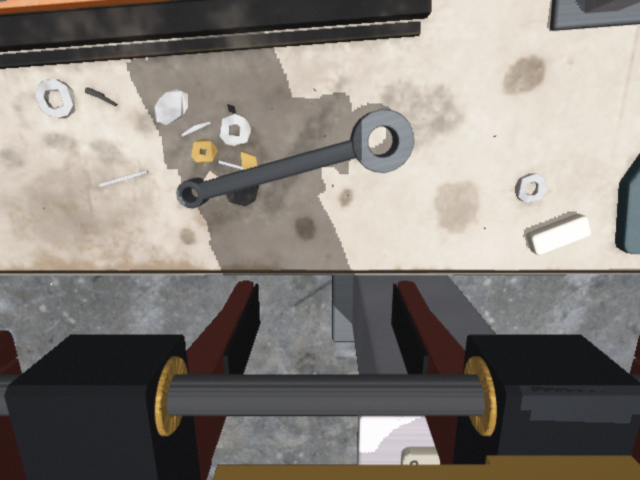

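```bash
python3 - <<'E'
from h import *
w=cv2.imread('pics/w6.png'); crop(w,345,95,430,185,7,'pics/w6a.png'); crop(w,165,160,265,220,7.5,'pics/w6b.png')
t=cv2.imread('pics/top0.png'); crop(t,235,255,285,295,14,'pics/t6a.png'); crop(t,165,280,205,310,16,'pics/t6b.png')
E
```

```text
(no output)
```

View pics/w6a.png

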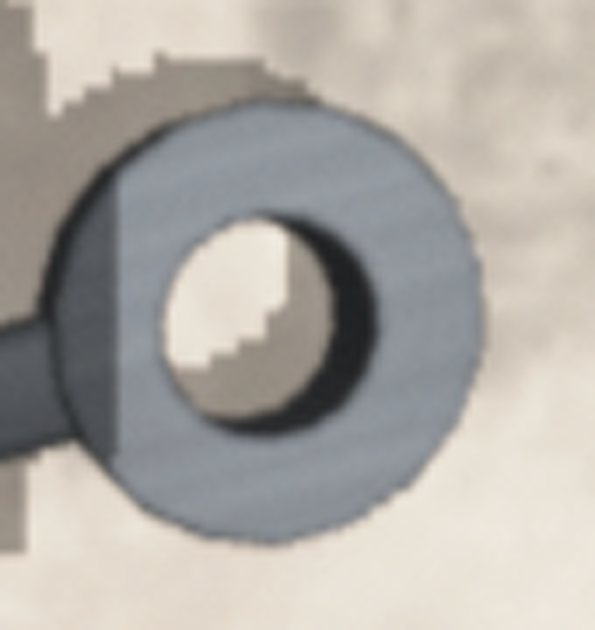

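View pics/w6b.png

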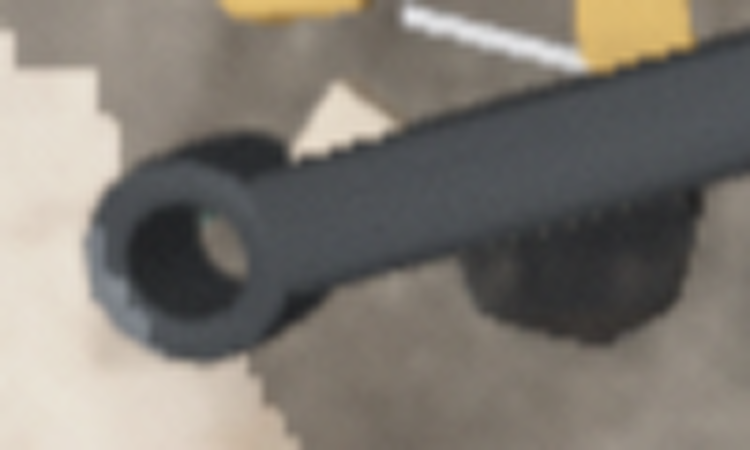

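View pics/t6a.png

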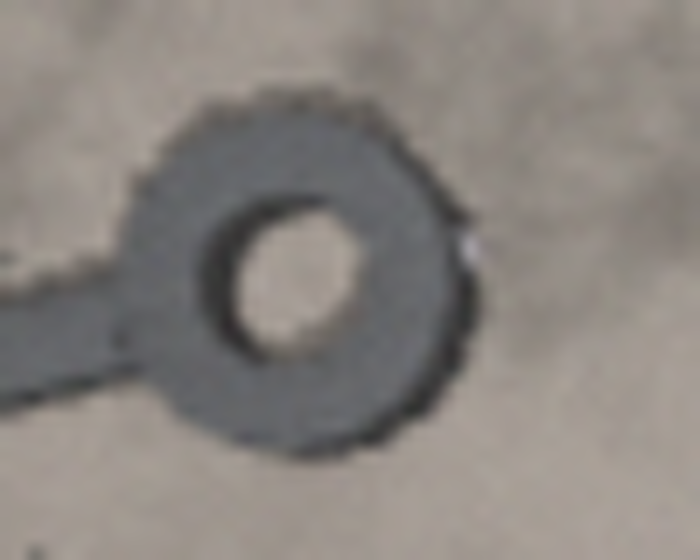

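View pics/t6b.png

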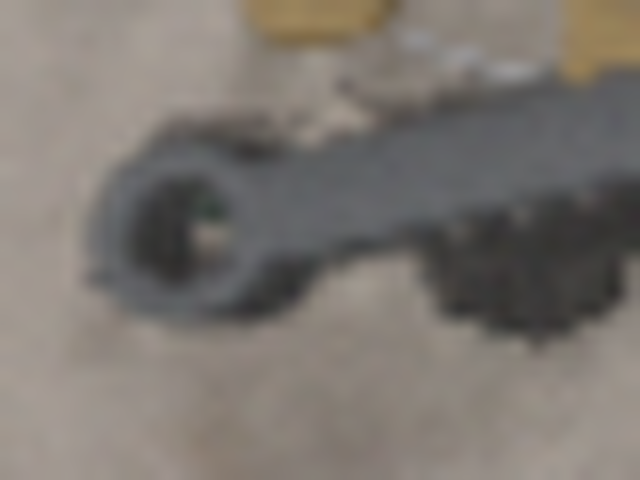

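Wrist view: hub bore centre at (383.6,141.1) and eye at (190.2,194.7). Top view: hub at (255.2,274.8) and eye at (176.4,294.5). I'll cross-check these against the 180 mm spacing.

```bash
python3 - <<'E'
from h import *; import pickle
st=pickle.load(open('st6.pkl','rb'))
h1,e1=onz('wrist',383.6,141.1,34,st),onz('wrist',190.2,194.7,31,st); h2,e2=onz('top',255.2,274.8,34),onz('top',176.4,294.5,31)
for h,e in ((h1,e1),(h2,e2)):
    d=e[:2]-h[:2]; print(h,e,np.linalg.norm(d),np.degrees(np.arctan2(d[1],d[0])))
print(tri([ray('wrist',383.6,141.1,st),ray('top',255.2,274.8)]),tri([ray('wrist',190.2,194.7,st),ray('top',176.4,294.5)]))
H=(h1+h2)[:2]/2; E=(e1+e2)[:2]/2; d=(E-H)/np.linalg.norm(E-H); B=H+55*d; yaw=np.arctan2(d[1],d[0]); print('balance',B,np.degrees(yaw))
for s in (0,np.pi):
    r=tq(yaw+s,0); rf=tq(FY+s,0); Bf=SOCK[:2]+55*np.array([np.cos(FY),np.sin(FY)])
    for z in (84,160): print('pick',env.ik([*B,z],r.as_quat()))
    for z in (160,230): print('hold',env.ik([*Bf,z+61],rf.as_quat()))
E
```

```text
[464.62463174 149.07738864  34.        ] [417.9601694  320.52041652  31.        ] 177.68028548783633 105.22627101418634
[464.49767809 148.51345485  34.        ] [417.19339128 320.37334767  31.        ] 178.251278570642 105.38952117557066
(array([464.58341401, 148.82793716,  32.3178132 ]), [0.01773304770205512, 0.01773304770201455]) (array([417.24145857, 321.9744042 ,  26.68507077]), [0.03771700921329783, 0.03771700921330186])
balance [450.040705   201.84404599] 105.30802703967996
pick [ 3.97478360e-01  6.09591018e-01  2.01849427e+00 -4.44089210e-16
  5.13507366e-01  1.30302886e-01]
pick [ 3.97478360e-01  4.61240197e-01  2.00542833e+00 -4.44089210e-16
  6.74924131e-01  1.30302886e-01]
hold [-2.74414916e-01  5.17825915e-01  1.69089946e+00 -4.44089210e-16
  9.32867275e-01 -3.42482757e-01]
hold [-2.74414916e-01  4.32027793e-01  1.64556185e+00 -4.44089210e-16
  1.06400301e+00 -3.42482757e-01]
pick None
pick None
hold None
hold None
```

The eye-to-hub distance comes out at 178 mm against a nominal 180, and the yaw is 105.3° in both views, so this is good enough. I'll grip at the balance point with the tips 4 mm off the bench, then lift a little and check.

```bash
python3 - <<'E'
from h import *; import pickle
B=np.array([450.0,202.0]); r=tq(np.radians(105.3),0)
env.reach([*B,170],r.as_quat()); 
print(env.move_l([*B,84],r.as_quat(),rate=80,f_stop=15)); env.hold(.2); st=env.read_state(); print(st['time_s'],st['tool_pos'],st['force'])
set_gripper(0); st=env.read_state(); print(st['time_s'],st['width'],st['force'],st['tool_pos'])
env.move_l([*B,114],r.as_quat(),rate=60); env.hold(.3); st=env.read_state(); print(st['width'],st['force'],st['wrist_torque'],st['tool_pos'])
cv2.imwrite('pics/s7.png',viewer.camera('scene')); cv2.imwrite('pics/w7.png',viewer.camera('wrist'))
crop(cv2.imread('pics/s7.png'),200,180,400,380,3,'pics/s7c.png')
E
```

```text
False
16.175 [450.23771466 202.10882666  84.43377962] [-0.12523488 -0.58618642  0.26363434]
16.925 15.549471269160364 [ 1.69403785 -0.18088015 -0.62314321] [450.08753883 202.03391598  84.00845121]
16.193403417861475 [ 0.58442991  0.54103535 -4.34213221] [-0.06622291 -0.11819139  0.02204302] [449.81788123 201.92667466 113.70308783]
```

View pics/s7c.png

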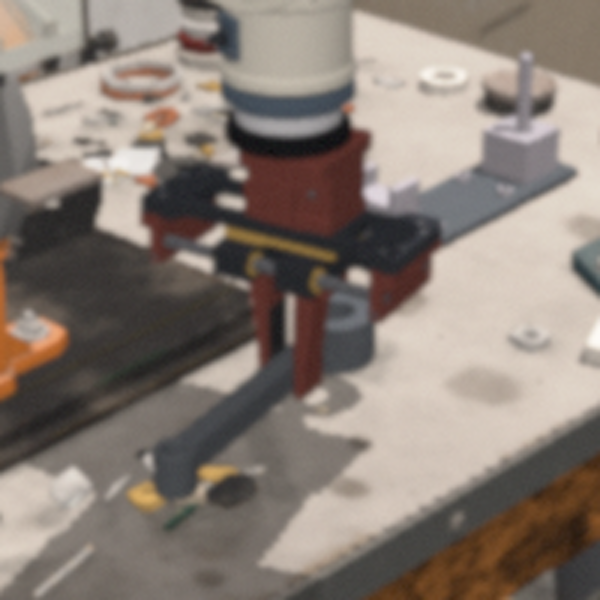

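View pics/w7.png

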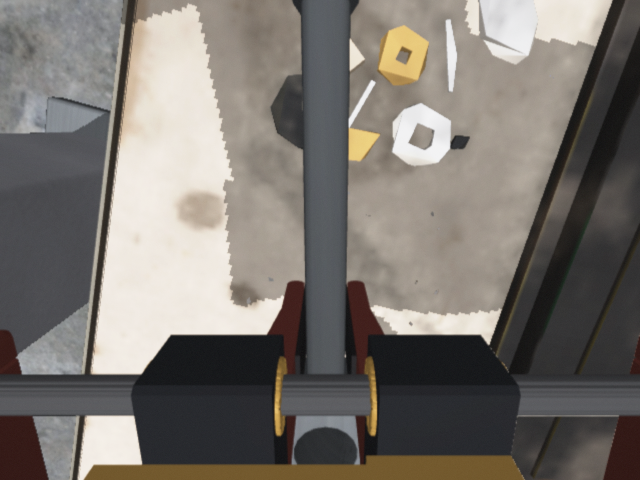

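The lever is held at 16.2 mm width with a 4.3 N load. It hangs level and lies straight along wrist column 325. I'll carry it over the fixture.

```bash
python3 - <<'E'
from h import *; import pickle
B=np.array([450.0,202.0]); r=tq(np.radians(105.3),0)
env.move_l([*B,275],r.as_quat(),rate=150)
rf=tq(FY,0); Bf=SOCK[:2]+55*np.array([np.cos(FY),np.sin(FY)])
env.reach([*Bf,270],rf.as_quat()); env.hold(.2)
env.move_l([*Bf,147+23+61],rf.as_quat(),rate=60); env.hold(.5)
st=env.read_state(); pickle.dump(st,open('st8.pkl','wb')); print(st['time_s'],st['width'],st['force'],st['wrist_torque'],st['tool_pos'],[*Bf,231])
for n in ('scene','top','wrist'): cv2.imwrite(f'pics/{n}8.png',viewer.camera(n))
crop(cv2.imread('pics/scene8.png'),290,110,440,290,4,'pics/s8c.png');crop(cv2.imread('pics/top8.png'),300,150,460,270,5,'pics/t8c.png')
E
```

```text
22.15 16.092771243563746 [ 0.43278615  0.4218822  -3.274742  ] [-0.05297417 -0.07923708  0.01599542] [ 602.09691607 -157.13818195  231.12183399] [np.float64(602.0591590134113), np.float64(-157.1273646640417), 231]
```

View pics/s8c.png

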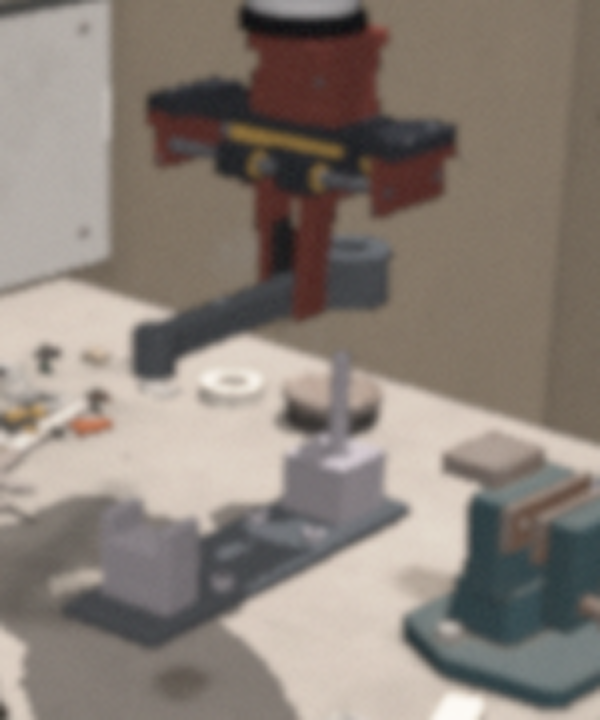

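View pics/t8c.png

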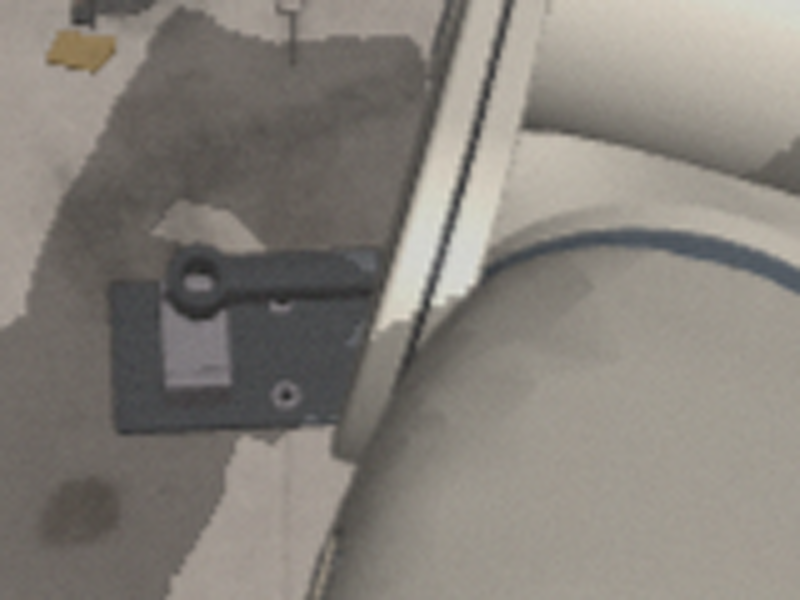

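View pics/wrist8.png

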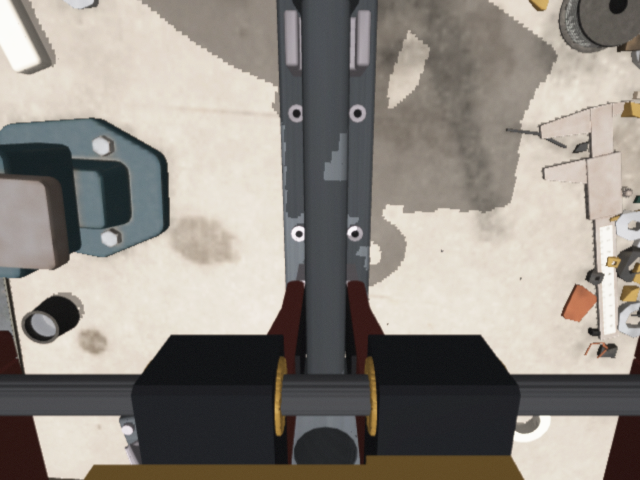

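```bash
python3 - <<'E'
from h import *
u=147
E=SADD*[1,1,0]; H=SOCK*[1,1,0]
print('pred eye top: top',proj('top',E+[0,0,u+31]),'scene',proj('scene',E+[0,0,u+31]),'eye bottom scene',proj('scene',E+[0,0,u+3]))
print('meas eye from top cam',onz('top',339.4,206.4,u+31),'pred',E)
def ell(c,z,rad): return np.array([proj('scene',c+[rad*np.cos(a),rad*np.sin(a),z]) for a in np.linspace(0,2*np.pi,60)])
im=cv2.imread('pics/scene8.png'); c=cv2.resize(im[110:290,290:440],None,fx=4,fy=4,interpolation=cv2.INTER_CUBIC)
for cc,z,rad in ((H,u+34,27),(H,u+34,13),(H,u,27),(E,u+31,13),(E,u+3,13),(H,112,6)):
    cv2.polylines(c,[np.int32((ell(cc,z,rad)-[290,110]+.5)*4)],True,(0,255,0),1)
cv2.imwrite('pics/s8o.png',c)
E
```

```text
pred eye top: top [339.7534623  204.18989832] scene [328.8784605  190.31747421] eye bottom scene [328.69500385 202.30549651]
meas eye from top cam [589.24849512 -31.83773684 178.        ] pred [593.55724768 -32.41682981   0.        ]
```

View pics/s8o.png

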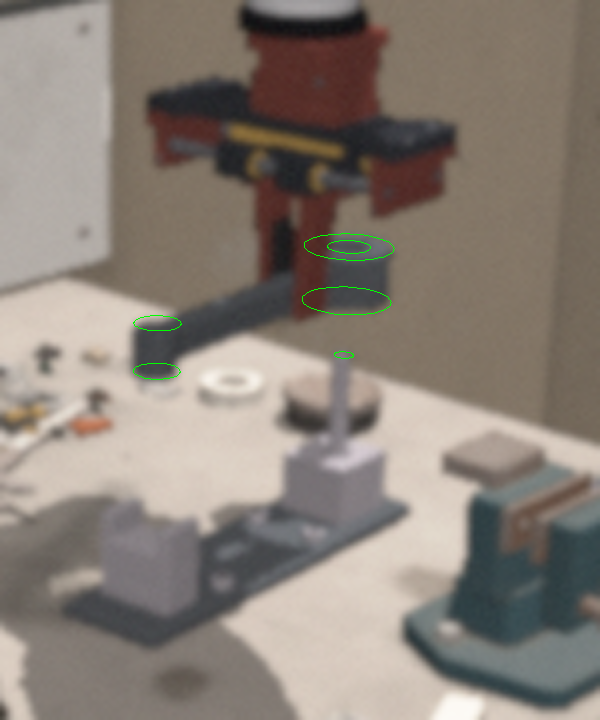

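The predicted outlines match the hub, eye and pin in the scene view. The wrist view has the arm at column 326 and the fixture's screw mid-points at column 327, parallel to it. The top view's eye reading differs by about 4 mm in x, so I'll check that more closely.

```bash
python3 - <<'E'
from h import *; import pickle
t=cv2.imread('pics/top8.png'); t0=cv2.imread('pics/top0.png'); w=cv2.imread('pics/wrist8.png')
def ov(im,x0,y0,x1,y1,s,name,ells,cam='top',st=None):
    c=cv2.resize(im[y0:y1,x0:x1],None,fx=s,fy=s,interpolation=cv2.INTER_CUBIC)
    for e in ells:
        P=np.array([proj(cam,p,st) for p in e]); cv2.polylines(c,[np.int32((P-[x0,y0]+.5)*s)],True,(0,255,0),1)
    cv2.imwrite(name,c)
def circ(c,z,r): return [np.array([c[0]+r*np.cos(a),c[1]+r*np.sin(a),z]) for a in np.linspace(0,2*np.pi,60)]
d=np.array([np.cos(FY),np.sin(FY),0]);n=np.array([-d[1],d[0],0])
def rect(c,hx,hy): return [c+a*hx*d+b*hy*n for a,b in ((1,1),(1,-1),(-1,-1),(-1,1))]
S0=SOCK*[1,1,0]; pl=rect(S0+90*d+[0,0,10],128,35); bo=rect(SOCK,23,23); sa=rect(SADD+[0,0,16],10,23)
ov(t,315,190,375,245,12,'pics/t8o.png',[circ(SADD,178,13),circ(SADD,178,8),pl,sa])
ov(t0,310,190,450,245,5.6,'pics/t0o.png',[pl,bo,circ(SOCK,47,7.5),sa])
st=pickle.load(open('st8.pkl','rb'))
ov(w,230,0,430,300,2.6,'pics/w8o.png',[pl,sa],'wrist',st)
E
```

```text
(no output)
```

View pics/t8o.png

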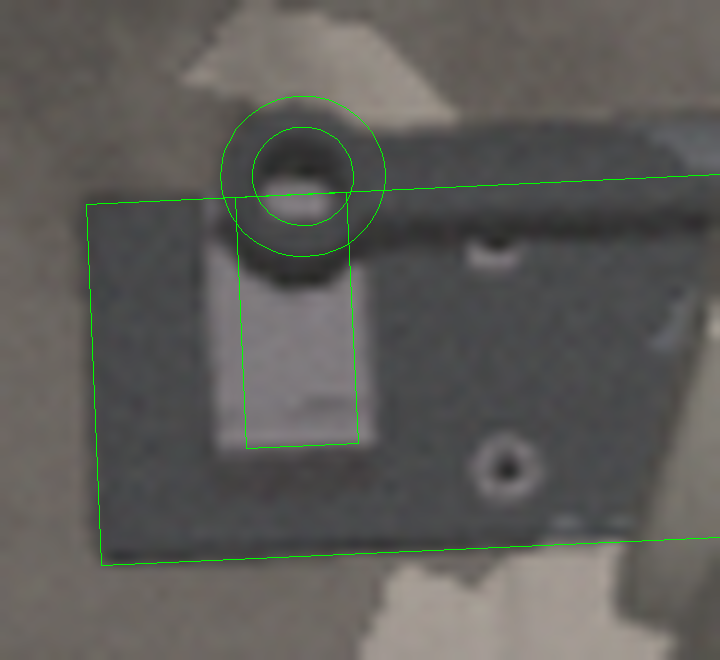

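View pics/t0o.png

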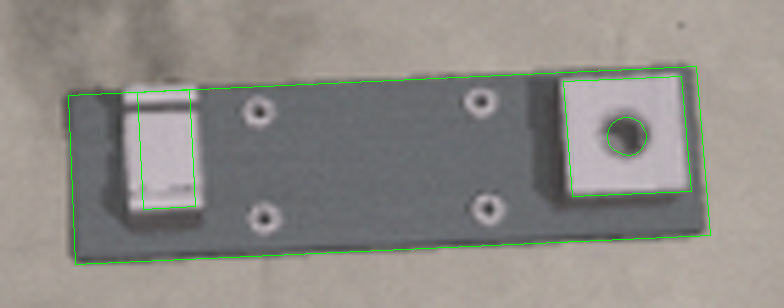

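View pics/w8o.png

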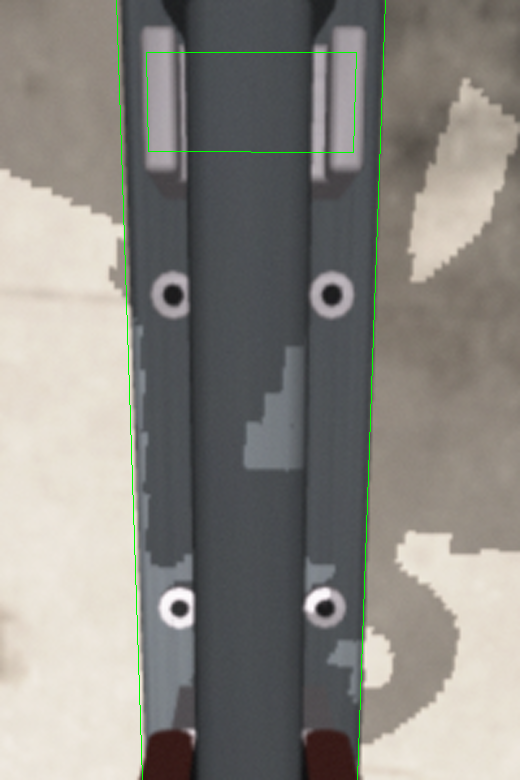

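On closer view the offset came from the eye's visible side wall. Its top face is within about 1 mm of the prediction, and the fixture outline also matches in the wrist and top views. I'll hand the job in.

```bash
python3 - <<'E'
from h import *
st=env.read_state(); print(st['time_s'],st['width'],st['force'],st['tool_pos']); print(workorder.sign_off())
E
```

```text
22.3 15.847458714874598 [ 0.16565065  0.52710211 -3.35434761] [ 602.0632859  -157.11645624  231.03238733]
the job is handed in; nothing more can be done
None
```

The job is done and handed in at 22.3 s on the robot's clock: the pin stands in the socket and the arm is still holding the lever over the fixture.

- **Pin:** I gripped it by its free end, lifted it out along its axis and turned it upright. I lowered it into the socket until it touched the floor at the expected depth with about 8 N, then let go. Afterwards its top was within half a pixel of the expected spot in the scene view.
- **Lever:** I gripped it across the arm at the balance point and lifted it level. It is held with the hub underside about 35 mm above the pin top. The scene, top and wrist views put the hub and eye within about 1–2 mm of centre over the pin and saddle.
- **Bystanders:** The arm kept clear of the loupe, tin and spool. I didn't re-measure their positions at the end.

**Checks that disagreed:**
- A first top-view reading put the eye about 4 mm off in x. An overlay showed I had included its side wall, and the remaining difference is about 1 mm.
- Before gripping, the measured hub-to-eye length was 178 mm, against 180 mm nominal.
- The load reading fell from about 4.3 N just after lifting to 3.3 N at the end. The grip width stayed between 15.8 and 16.2 mm and the views showed no slip.
- The top camera's view of the hub was blocked by the arm, so hub centring rests on the scene view and the arm's own position.

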